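# Stand up the frame brackets and weigh out the nuts

### The arm

A 6-joint arm with a two-finger parallel gripper is mounted at the origin on the work surface. World frame = base frame: x ahead of the robot, y to its left, z up, the work surface at z = 0. Lengths are in m, angles in rad, forces in N, time in s.
With the tool pointing down it reaches from about 0.35 to 0.975 m from the base axis. Payload 4.9 kg.
Tool frame: the origin (TCP) lies midway between the tips of the shut fingers; the grasp point (between the pads) lies 19 mm behind it; z points along the fingers, y is the line along which they close (so a half turn about z gives the same grasp; the last joint's range is limited). The gripper opens to 85 mm and grips with 20 to 120 N. Pads are 22 mm wide; open, the fingers measure 114 mm over their backs; the gripper's body (76 mm by 85 mm) begins 54 mm behind the grasp point. The pads swing forward as they close: fully open they stand 13 mm farther back than shut.
Start: joints at [-1.368, 0.053, 1.613, -0, 1.476, -0.119], TCP at [0.198, -0.593, 0.231] pointing down, gripper open.
Joint ranges: [-3.01, 3.01], [-1.01, 2.22], [0.06, 2.58], [-1.02, 4.17], [0.09, 2.62], [-3.14, 3.14]. Speed limits (rad/s): [2.57, 2.57, 3.14, 3.14, 3.14, 3.14].

### API

Orientations are given as a unit quaternion [w, x, y, z].
In Python, from plant import * gives the robot as it stands.
- The arm moves only by the tool jog_arm, never from a script. Its argument "targets" is a list of rows, each a list of 3 entries, a list of its own where there are three numbers: the shift along the tool's x, y, z in units of 25 mm (1.0 is 25 mm), then the turn, a rotation vector about the tool's x, y, z in units of 8 degrees (1.0 is 8 degrees), then the opening in per cent of the stroke, from 0 (shut) to 100 (fully open). A call has 1 to 8 rows; each row is the pose to reach, as a shift and turn from the pose commanded when the call began, along the tool's axes at that moment; what a row does not reach only later rows make up. A row lasts 1/8 s, in which the tool goes at most 62.5 mm and 10.7 degrees, less where a joint would pass 70% of its speed; a pose out of reach is approached as far as the arm can. A call with a gripper value outside its range is refused whole. The fingers move at their own pace and stop on an object; the grip force is fixed at half the most. Time passes only in rows, so rows that repeat a pose let the fingers close. It gives the time, the measured TCP pose, the force, the opening and the grip force at its end, in the units of the state.
- state(): the state, without advancing time (a new reading comes with each control period).
- grab_frame(name): name is "scene" or "top"; returns (picture, depth): 420x560x3 uint8, red, green, blue; 420x560 float32, m along the optical axis (not along the pixel's ray), 0 where there is no reading.
- camera_params(name): a dict with "fovy" (degrees; the focal length in pixels is half the picture's height over the tangent of half this angle, whatever the lens; pixels are square), "cx", "cy" (the principal point, pixels), "rvec" (rotation vector, rad) and "tvec" (3), from world to camera coordinates, as OpenCV has them. Camera axes: x right, y down, z forward; pixel columns grow to the right and rows downward; lengths in m; the calibration is good to about 2 mm. A picture is of the moment at which its call begins. camera_params takes no time and is no camera call.
- job_done(): hands the job in; it is judged then, once.
The state is a dict: "time": time; "joint_pos": joint angles; "joint_vel": joint speeds; "joint_efforts": joint torques, N m; "tool_pos": TCP position; "tool_rot": TCP orientation; "contact_force": force on the tool from outside, world axes, zero at the start; "ft_torque": the same for the moment, N m; "gripper_width": opening from 0.0 (shut) to 1.0 (fully open); "grasp_force": force on a finger pad.
Only numpy, scipy, OpenCV 4.12 (cv2) and the standard library are available. Lean on these libraries where they do the work, as an engineer would, in place of code of your own. Each camera call takes 0.05 s, during which the arm holds its last target. There are 200 camera calls.

### The job

Lay out the hardware for rebuilding the coffee machine's frame. Tip every L-bracket upright by pushing it against the low fence so that it pivots on its foot edge, never lifting that edge off the mat, until it stands flush against the fence with its flange over the fence's top; and put brass nuts from the pad on the scale's pan until the needle comes to rest inside the marked sector of the dial. Leave the other things on the table where they are.

Things in the scene. Friction and masses are not known exactly. Their poses are not given: they have to be found in the camera images.
- fence: Fixed low fence, an aluminium angle 350 mm long (its y) and 36 mm high, clamped to the table. Origin: on the table, in the plane of the front face (the one towards the robot), mid-length. Its x points away from the robot, so the front face is the plane x = 0 and everything before the fence has negative x. Behind the face lie a flat leg and two clamps, all lower than 36 mm.
- bracket_a: Loose aluminium L-bracket (2 or 3 alike, else None): flat plate 75 (x) by 56 (y) by 6 mm, and across its -x end a 6 mm thick flange rising to 32 mm above the underside. Starts flat, flange up and towards the robot, plain +x edge (foot edge) towards the fence. Origin: centre of the underside; flange's outer face at x = -37.5 mm; z: plate normal, flange side. 0.09 to 0.15 kg.
- bracket_a_foot (a point): Middle of that bracket's foot edge, on its underside (+37.5 mm in x). A level push squares the bracket to the fence but then only jams (finger friction holds the flange down): keep about 8 N on the flange's outer face and carry the fingertip up and over along the arc about this edge. Past 77 degrees it tips onto the fence by itself: x down, z into the fence, flange over it, 75 mm up.
- bracket_b: Loose aluminium L-bracket (2 or 3 alike, else None): flat plate 75 (x) by 56 (y) by 6 mm, and across its -x end a 6 mm thick flange rising to 32 mm above the underside. Starts flat, flange up and towards the robot, plain +x edge (foot edge) towards the fence. Origin: centre of the underside; flange's outer face at x = -37.5 mm; z: plate normal, flange side. 0.09 to 0.15 kg.
- bracket_b_foot (a point): Middle of that bracket's foot edge, on its underside (+37.5 mm in x). A level push squares the bracket to the fence but then only jams (finger friction holds the flange down): keep about 8 N on the flange's outer face and carry the fingertip up and over along the arc about this edge. Past 77 degrees it tips onto the fence by itself: x down, z into the fence, flange over it, 75 mm up.
- bracket_c: Loose aluminium L-bracket (2 or 3 alike, else None): flat plate 75 (x) by 56 (y) by 6 mm, and across its -x end a 6 mm thick flange rising to 32 mm above the underside. Starts flat, flange up and towards the robot, plain +x edge (foot edge) towards the fence. Origin: centre of the underside; flange's outer face at x = -37.5 mm; z: plate normal, flange side. 0.09 to 0.15 kg.
- bracket_c_foot (a point): Middle of that bracket's foot edge, on its underside (+37.5 mm in x). A level push squares the bracket to the fence but then only jams (finger friction holds the flange down): keep about 8 N on the flange's outer face and carry the fingertip up and over along the arc about this edge. Past 77 degrees it tips onto the fence by itself: x down, z into the fence, flange over it, 75 mm up.
- nut_1: Loose brass hexagon nut (five or six alike are present, else None), 24 mm across flats, 28 mm across corners, 18 mm high, 40 to 70 g, each a little different. Origin: centre of its underside; z is its axis and its corners lie at multiples of 60 degrees from x, so flats face its y. Starts lying flat on the rubber pad.
- nut_2: Loose brass hexagon nut (five or six alike are present, else None), 24 mm across flats, 28 mm across corners, 18 mm high, 40 to 70 g, each a little different. Origin: centre of its underside; z is its axis and its corners lie at multiples of 60 degrees from x, so flats face its y. Starts lying flat on the rubber pad.
- nut_3: Loose brass hexagon nut (five or six alike are present, else None), 24 mm across flats, 28 mm across corners, 18 mm high, 40 to 70 g, each a little different. Origin: centre of its underside; z is its axis and its corners lie at multiples of 60 degrees from x, so flats face its y. Starts lying flat on the rubber pad.
- nut_4: Loose brass hexagon nut (five or six alike are present, else None), 24 mm across flats, 28 mm across corners, 18 mm high, 40 to 70 g, each a little different. Origin: centre of its underside; z is its axis and its corners lie at multiples of 60 degrees from x, so flats face its y. Starts lying flat on the rubber pad.
- nut_5: Loose brass hexagon nut (five or six alike are present, else None), 24 mm across flats, 28 mm across corners, 18 mm high, 40 to 70 g, each a little different. Origin: centre of its underside; z is its axis and its corners lie at multiples of 60 degrees from x, so flats face its y. Starts lying flat on the rubber pad.
- nut_6: Loose brass hexagon nut (five or six alike are present, else None), 24 mm across flats, 28 mm across corners, 18 mm high, 40 to 70 g, each a little different. Origin: centre of its underside; z is its axis and its corners lie at multiples of 60 degrees from x, so flats face its y. Starts lying flat on the rubber pad.
- pad: Fixed rubber pad, 210 (x) by 140 (y) mm, 3 mm thick, on which the nuts start. Origin: centre of its underside.
- scale: Fixed spring kitchen-type scale, grey base 240 (x) by 140 (y) by 45 mm. Origin: centre of its underside. Its pan is at the -x end (towards the robot), its flat round dial faces up at the +x end.
- pan_floor (a point): Centre of the scale pan's inner floor, 82 mm above the table when empty; it sinks about 6.7 mm per 100 g, and moves with the pan. The square-cornered steel pan measures 126 (x) by 116 (y) mm inside, its rim stands 6 mm above that floor; axes as the scale's.
- dial (a point): Centre of the dial, 100 mm wide, on top of the scale's base, axes as the scale's.
- needle (a joint): Angle of the dial's needle (rad): 0 with the pan empty (needle along the scale's +y), growing clockwise seen from above, 0.87 per 100 g. The marked sector is the dark arc between two long black lines on the dial, from 1.43 to 2.04 (165 to 235 g, around the scale's +x direction). It settles within about half a second.
- brush: Bystander, to be left where it is: blue cleaning brush lying down. Origin: underside or middle.
- screwdriver: Bystander, to be left where it is: black-handled screwdriver lying down. Origin: underside or middle.
- cap: Bystander, to be left where it is: yellow plastic cap, 52 mm wide, 34 mm high. Origin: underside or middle.
- gear: Bystander, to be left where it is: white plastic gear with a hub, 60 mm wide, 22 mm high. Origin: underside or middle.
Things that resemble listed ones, but are neither listed nor needed, are in the scene too. What is shaped like the nut_3 but green, purple or red is not meant.

How it is judged:
At the end, for the whole second after the job is handed in: Every bracket present stands on its foot edge against the front of the fence: its x axis within 8 degrees of straight down, foot edge within 16 mm before the fence's face, within the fence's length and within 10 mm of the mat's height, at rest; the needle rests between 1.43 and 2.04 rad (angle between each of bracket_a, bracket_b, bracket_c's own x axis and vertical above 3 rad and x of bracket_a_foot in the frame of fence between -0.016 and 0.004 m and y of bracket_a_foot in the frame of fence between -0.175 and 0.175 m and height (world z) of each of bracket_a_foot, bracket_b_foot, bracket_c_foot below 0.01 m and linear speed of each of bracket_a, bracket_b, bracket_c below 0.03 m/s and x of bracket_b_foot in the frame of fence between -0.016 and 0.004 m and y of bracket_b_foot in the frame of fence between -0.175 and 0.175 m and x of bracket_c_foot in the frame of fence between -0.016 and 0.004 m and y of bracket_c_foot in the frame of fence between -0.175 and 0.175 m and value of joint needle between 1.43 and 2.04 rad and velocity of joint needle below 0.2 rad/s); the robot touches nothing.
It fails at once if a bracket's foot edge is lifted more than 30 mm off the mat (height (world z) of any of bracket_a_foot, bracket_b_foot, bracket_c_foot above 0.03 m).
It fails at once if a bystander is moved more than 30 mm (distance of any of brush, screwdriver, cap, gear from where it was at the start of the episode above 0.03 m).
Of bracket_a, bracket_b, bracket_c only 2 to 3 are there at a start; the rules pass over those that are not, and their reading is None.
Of nut_1, nut_2, nut_3, nut_4, nut_5, nut_6 only 5 to 6 are there at a start; the rules pass over those that are not, and their reading is None.
At some moment in a run one of nut_1, nut_2, nut_3, nut_4, nut_5, nut_6 may be knocked a few centimetres aside while the robot is not near it.
Once in a run the grip may slacken for a moment while it holds something.
It also fails if it takes over 210 s, if anything falls off the work surface, if the arm or the gripper's body presses on something with over 40 N, if the wrist force passes 120 N, or if a joint passes its speed limit or range.

## Working session

There is one attempt and no reset: what is moved stays moved. The work goes in short steps, Python scripts to look and compute and a tool call to move; the robot and the scene stay as the last step left them, time stands still between calls to the robot, and variables do not carry over. Pictures are saved under pics/ and viewed, at most 14 in all, crops included, and the job is handed in when it is done.

Besides the shell and the picture viewer there is one more tool, called after "Call:" as a command line: name --argument value ..., lists and objects as JSON in quotes. jog_arm: Moves the arm, as the interface text tells. Its arguments: {"type":"object","properties":{"targets":{"type":"array"}},"required":["targets"]}

```bash
mkdir -p pics
cat > h.py <<'E'
from plant import *
import numpy as np, cv2
from scipy.spatial.transform import Rotation as R
def cam(n):
    p=camera_params(n); f=210/np.tan(np.radians(p["fovy"])/2)
    return f,p["cx"],p["cy"],R.from_rotvec(np.array(p["rvec"]).ravel()).as_matrix(),np.array(p["tvec"]).ravel()
def cloud(n,d):
    f,cx,cy,M,t=cam(n); v,u=np.mgrid[0:420,0:560]
    P=np.stack([(u-cx)/f*d,(v-cy)/f*d,d],-1)
    return (P-t)@M
def snap(n,name):
    im,d=grab_frame(n); cv2.imwrite(f"pics/{name}.png",im[:,:,::-1]); np.savez(f"pics/{name}.npz",im=im,d=d); return im,d,cloud(n,d)
def rel(xyz):
    "shift in tool units from present measured pose"
    s=state(); w,x,y,z=s["tool_rot"]; return R.from_quat([x,y,z,w]).as_matrix().T@(np.array(xyz)-s["tool_pos"])/.025
E
python3 - <<'E'
from h import *
for n in("scene","top"):
    im,d,P=snap(n,n+"0"); print({k:np.round(v,3) for k,v in camera_params(n).items()})
    cv2.imwrite(f"pics/{n}0b.png",cv2.resize(im,(784,588),interpolation=cv2.INTER_CUBIC)[:,:,::-1])
print(state())
E
```

```text
{'fovy': np.float64(48.505), 'cx': np.float64(278.168), 'cy': np.float64(218.625), 'rvec': array([ 1.679,  1.779, -0.799]), 'tvec': array([ 0.017, -0.295,  1.498])}
{'fovy': np.float64(47.405), 'cx': np.float64(270.709), 'cy': np.float64(214.312), 'rvec': array([ 2.142, -2.153,  0.194]), 'tvec': array([0.   , 0.563, 1.067])}
{'time': 0.1, 'joint_pos': array([-1.36800267e+00,  5.33348658e-02,  1.61416840e+00,  4.14916781e-06,
        1.47598709e+00, -1.19016234e-01]), 'joint_vel': array([-3.14783666e-04, -5.28948579e-05, -2.38375571e-03,  4.68029879e-04,
        9.97055084e-04, -5.39512629e-04]), 'joint_efforts': array([ 9.93625099e-05, -3.94899559e+01, -3.71364927e+01, -1.95127991e-04,
        3.84193962e-03, -7.02407679e-07]), 'tool_pos': array([ 0.19755479, -0.59236061,  0.23015166]), 'tool_rot': array([-9.48102758e-04,  9.87082292e-01,  1.60211262e-01, -3.76711569e-05]), 'contact_force': array([-0.01817904, -0.25634867,  0.58813183]), 'ft_torque': array([ 0.00329059, -0.01176077, -0.03230834]), 'grasp_force': 0.0, 'gripper_width': 0.9953659201964272}
```

View pics/top0b.png

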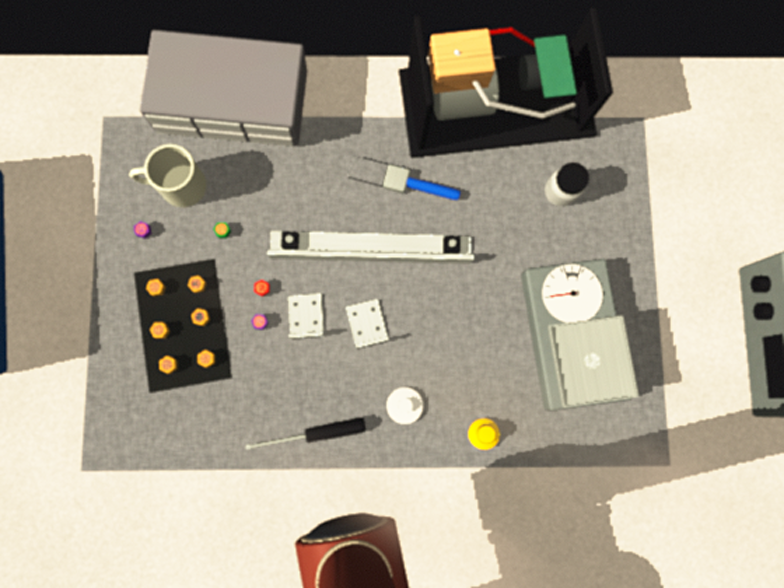

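View pics/scene0b.png

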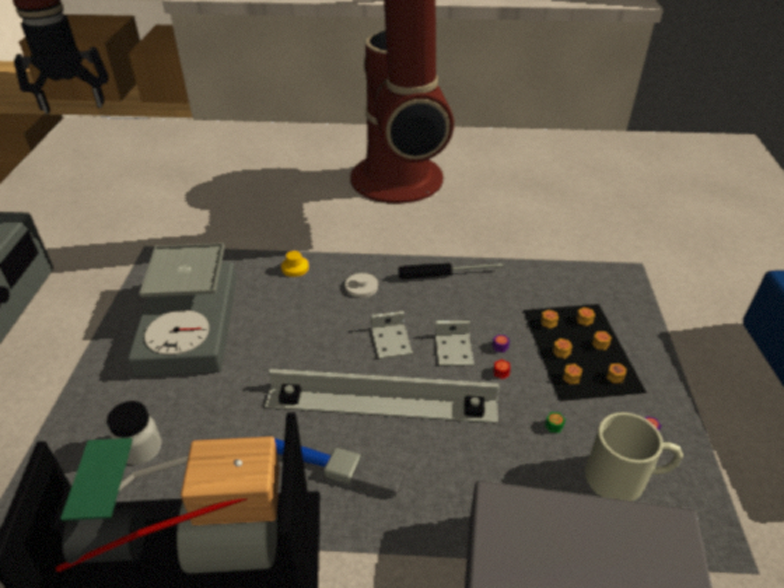

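The top view (at 1.4x) shows two brackets, at (306,316) and (367,324), with the fence at (370,247). Six brass nuts lie on the black pad at (155,287), (197,284), (159,329), (200,316), (167,365) and (206,359). The scale is at (590,340). The red (262,287), purple (260,322; 142,229) and green (222,229) look-alikes sit off the pad, so they are not meant. One enlarged crop will confirm the nuts.

Run:
```python
from h import *
z=np.load("pics/top0.npz"); im,d=z["im"],z["d"]; P=cloud("top",d)
c=im[150:285,90:285]; cv2.imwrite("pics/crop1.png",cv2.resize(c,(780,540),interpolation=cv2.INTER_CUBIC)[:,:,::-1])
hsv=cv2.cvtColor(im,cv2.COLOR_RGB2HSV)
def at(u,v,r=1): return np.round(np.median(P[v-r:v+r+1,u-r:u+r+1].reshape(-1,3),0),4)
print("mat",at(300,260),at(250,240))
H=P[...,2]
# nuts
m=((hsv[...,1]>110)&(hsv[...,2]>90)&(H>.013)&(H<.03)).astype(np.uint8); m[:, :]=m
n,l,st,ce=cv2.connectedComponentsWithStats(m)
for i in range(1,n):
    if st[i,4]>25:
        q=P[(l==i)]; t=q[q[:,2]>.016]; print("col",np.round(ce[i]),st[i,4],np.round(np.r_[(t.min(0)+t.max(0))/2,np.ptp(t,0)],4))
def box(name,u0,u1,v0,v1,lo,hi):
    q=P[v0:v1,u0:u1].reshape(-1,3); q=q[(q[:,2]>lo)&(q[:,2]<hi)]
    r=cv2.minAreaRect(q[:,:2].astype(np.float32)); print(name,len(q),np.round(cv2.boxPoints(r),4).tolist(),round(float(np.median(q[:,2])),4))
box("brA",200,236,205,245,.003,.05); box("brA fl",200,236,205,245,.02,.05)
box("brB",243,283,208,252,.003,.05); box("brB fl",243,283,208,252,.02,.05)
box("fence",185,345,155,195,.031,.05)
box("pan",375,465,215,295,.075,.1); box("base",370,465,180,295,.03,.06)
box("gear",270,308,270,308,.008,.06);box("cap",328,362,293,325,.008,.06);box("driver",170,265,292,325,.008,.06)
```

```text
mat [ 4.598e-01 -7.300e-02 -2.000e-04] [ 0.5084  0.0464 -0.0007]
col [309. 134.] 251 [ 0.7671 -0.0985  0.02    0.0357  0.0928  0.0078]
col [101. 163.] 85 [0.693  0.4055 0.0189 0.0227 0.0216 0.0059]
col [158. 164.] 83 [0.6926 0.2688 0.0194 0.0234 0.0226 0.0066]
col [140. 203.] 97 [0.5966 0.3081 0.0206 0.0261 0.026  0.0089]
col [110. 205.] 103 [0.5911 0.3766 0.0202 0.0255 0.0267 0.0078]
col [186. 205.] 92 [0.591  0.1982 0.0199 0.0243 0.0242 0.0079]
col [142. 226.] 83 [0.5408 0.3    0.0201 0.024  0.0237 0.0078]
col [185. 229.] 85 [0.5321 0.2007 0.0191 0.0217 0.0214 0.0058]
col [113. 236.] 97 [0.5183 0.3681 0.021  0.0217 0.0257 0.009 ]
col [146. 256.] 105 [0.4708 0.2878 0.0217 0.0261 0.0247 0.0109]
col [119. 260.] 102 [0.4598 0.3509 0.0209 0.0257 0.0248 0.009 ]
col [345. 310.] 173 [ 0.3426 -0.174   0.0228  0.0456  0.0462  0.0136]
brA 710 [[0.49880000948905945, 0.16429999470710754], [0.5015000104904175, 0.08030000329017639], [0.5950000286102295, 0.08330000191926956], [0.5922999978065491, 0.1673000007867813]] 0.006
brA fl 74 [[0.5027999877929688, 0.14830000698566437], [0.5073000192642212, 
[... 950 characters left out ...]
836517334, -0.4171999990940094], [0.6353999972343445, -0.3871000111103058], [0.6177999973297119, -0.24740000069141388]] 0.0453
gear 413 [[0.361299991607666, -0.0731000006198883], [0.41920000314712524, -0.07360000163316727], [0.4196999967098236, -0.014700000174343586], [0.3617999851703644, -0.014299999922513962]] 0.0108
cap 380 [[0.3084999918937683, -0.17470000684261322], [0.3424000144004822, -0.2110999971628189], [0.3781999945640564, -0.1777999997138977], [0.3443000018596649, -0.14139999449253082]] 0.0161
driver 587 [[0.3221000134944916, 0.21860000491142273], [0.3416999876499176, 0.0210999995470047], [0.3898000121116638, 0.02590000070631504], [0.3702000081539154, 0.22339999675750732]] 0.0219
```

View pics/crop1.png

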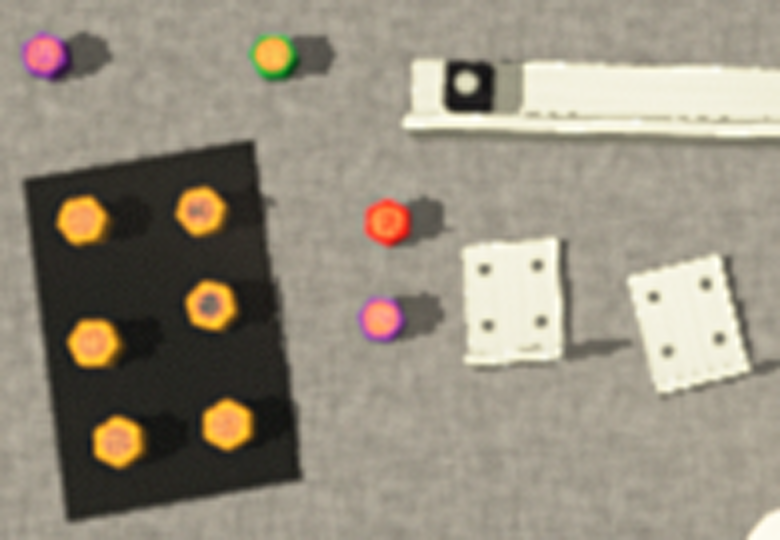

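The crop confirms six brass-yellow nuts on the black pad. The look-alikes at (45,55), (273,55), (387,222) and (380,320) have green, purple or red bodies and sit off the pad. I'll start with bracket A.

```bash
cat >> h.py <<'E'
def yaw():
    w,x,y,z=state()["tool_rot"]; X=R.from_quat([x,y,z,w]).as_matrix()[:,0]; return np.degrees(np.arctan2(X[1],X[0]))
def go(xyz,yw=None):
    t=0 if yw is None else (yaw()-yw)/8
    print("shift",np.round(rel(xyz),2),"turn z",round(t,2))
E
python3 -c "
from h import *
go((.465,.12,.2),-1.5)"
```

```text
shift [ 19.16 -23.65   1.26] turn z 2.49
```

Call:
jog_arm --targets '[[[10,-12,0],[0,0,1.2],0],[[19.16,-23.65,1.2],[0,0,2.49],0],[[19.16,-23.65,1.2],[0,0,2.49],0],[[19.16,-23.65,1.2],[0,0,2.49],0],[[19.16,-23.65,1.2],[0,0,2.49],0],[[19.16,-23.65,1.2],[0,0,2.49],0],[[19.16,-23.65,1.2],[0,0,2.49],0],[[19.16,-23.65,1.2],[0,0,2.49],0]]'

```text
time: 1.1
tool_pos: [0.3736, -0.1233, 0.2122]
tool_rot: [0.0, 1.0, -0.013, 0.0]
contact_force: [1.4, -1.2, -0.6]
gripper_width: 0.001
grasp_force: 0.0
```

Call:
jog_arm --targets '[[[0,0,0],[0,0,0],0],[[0,0,0],[0,0,0],0],[[0,0,0],[0,0,0],0]]'

```text
time: 1.48
tool_pos: [0.3732, -0.1266, 0.2124]
tool_rot: [0.0, 1.0, -0.014, -0.0]
contact_force: [-0.0, 0.2, -0.5]
gripper_width: 0.002
grasp_force: 0.0
```

```bash
python3 -c "
from h import *
print(state()['tool_pos'],yaw());go((.465,.12,.2),-1.5);go((.48,.12,.016),-1.5)"
```

```text
[ 0.37316739 -0.12656797  0.2124495 ] -1.6362344718850979
shift [ 3.39 -9.96  0.5 ] turn z -0.02
shift [ 3.99 -9.98  7.86] turn z -0.02
```

Call:
jog_arm --targets '[[[2,-5,1],[0,0,0],0],[[3.2,-9.96,2],[0,0,0],0],[[3.2,-9.96,2],[0,0,0],0],[[3.2,-9.96,4],[0,0,0],0],[[3.2,-9.96,6],[0,0,0],0],[[3.2,-9.96,7.86],[0,0,0],0],[[3.2,-9.96,7.86],[0,0,0],0],[[3.4,-9.96,7.86],[0,0,0],0]]'

```text
time: 2.48
tool_pos: [0.4665, 0.1203, 0.0175]
tool_rot: [-0.0, 1.0, -0.014, 0.001]
contact_force: [0.6, 0.2, 1.1]
gripper_width: 0.0
grasp_force: 0.0
```

Call:
jog_arm --targets '[[[0.6,0,0],[0,0,0],0],[[1.1,0,0],[0,0,0],0],[[1.6,0,0],[0,0,0],0],[[2.0,0,0],[0,0,0],0],[[2.4,0,0],[0,0,0],0],[[2.8,0,0],[0,0,0],0],[[3.1,0,0],[0,0,0],0],[[3.2,0,0],[0,0,0],0]]'

```text
time: 3.48
tool_pos: [0.5453, 0.1194, 0.016]
tool_rot: [0.0, 1.0, -0.013, -0.0]
contact_force: [-1.4, -0.0, 0.1]
gripper_width: 0.002
grasp_force: 0.5
```

Call:
jog_arm --targets '[[[0.1,0,0],[0,0,0],0],[[0.2,0,0],[0,0,0],0],[[0.3,0,0],[0,0,0],0],[[0.3,0,0],[0,0,0],0]]'

```text
time: 3.98
tool_pos: [0.5527, 0.1191, 0.0161]
tool_rot: [-0.0, 1.0, -0.013, 0.0]
contact_force: [0.4, -0.1, -0.4]
gripper_width: 0.003
grasp_force: 0.0
```

Call:
jog_arm --targets '[[[0.1,0,0],[0,0,0],0],[[0.2,0,0],[0,0,0],0],[[0.25,0,0],[0,0,0],0],[[0.25,0,0],[0,0,0],0]]'

```text
time: 4.47
tool_pos: [0.5589, 0.119, 0.0161]
tool_rot: [-0.0, 1.0, -0.013, 0.0]
contact_force: [-0.7, 0.0, -0.4]
gripper_width: 0.0
grasp_force: 0.0
```

Call:
jog_arm --targets '[[[0.1,0,0],[0,0,0],0],[[0.2,0,0],[0,0,0],0],[[0.2,0,0],[0,0,0],0]]'

```text
time: 4.85
tool_pos: [0.5594, 0.1191, 0.0153]
tool_rot: [0.0, 1.0, -0.013, -0.006]
contact_force: [-14.9, -0.0, 11.2]
gripper_width: 0.001
grasp_force: 7.5
```

Run:
```python
from h import *
im,d,P=snap("top","t1"); s,_=grab_frame("scene")
a=cv2.resize(im[140:290,130:330],(600,450)); b=cv2.resize(s[200:320,180:400],(600,327))
cv2.imwrite("pics/c2.png",cv2.resize(np.vstack([a,b]),(463,600))[:,:,::-1]); print(state()["contact_force"])
```

```text
[-14.86964247  -0.62948862  10.87814916]
```

View pics/c2.png

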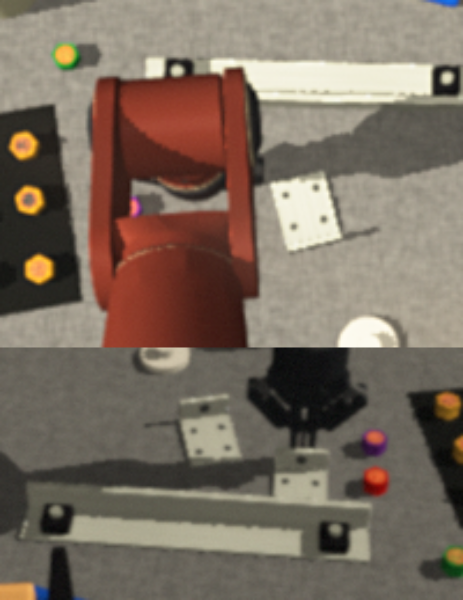

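The scene view shows bracket A squared against the fence, with the fingers on its flange and about 15 N of push. Next I'll work out the arc rows.

```bash
cat >> h.py <<'E'
def arc(a0,p0,angs,h=16,p=2.7):
    "rows in units rel. to command at angle a0 deg with penetration p0 mm"
    def f(a,p):
        s,c=np.sin(np.radians(a)),np.cos(np.radians(a)); return np.array([-75*c+h*s-6*s+p*c, 75*s+h*c-p*s])
    for a in angs:
        d=(f(a,p)-f(a0,p0))/25; print(a,"[[%.2f,0,%.2f],[0,0,0],0]"%(d[0],-d[1]))
E
python3 -c "
from h import *
arc(0,5.3,[2,4,7,10,14,18,22,26])"
```

```text
2 [[-0.09,0,-0.10],[0,0,0],0]
4 [[-0.07,0,-0.20],[0,0,0],0]
7 [[-0.03,0,-0.35],[0,0,0],0]
10 [[0.01,0,-0.49],[0,0,0],0]
14 [[0.08,0,-0.68],[0,0,0],0]
18 [[0.16,0,-0.86],[0,0,0],0]
22 [[0.26,0,-1.04],[0,0,0],0]
26 [[0.36,0,-1.20],[0,0,0],0]
```

Call:
jog_arm --targets '[[[-0.06,0,-0.1],[0,0,0],0],[[-0.06,0,-0.2],[0,0,0],0],[[-0.03,0,-0.35],[0,0,0],0],[[0.01,0,-0.49],[0,0,0],0]]'

```text
time: 5.45
tool_pos: [0.5631, 0.1189, 0.0281]
tool_rot: [-0.0, 1.0, -0.013, -0.001]
contact_force: [-5.2, 0.1, 1.8]
gripper_width: 0.001
grasp_force: 2.8
```

```bash
python3 -c "
from h import *
arc(10,2.7,[13,16,19,22,25,28,31,34],p=3.3)
arc(34,3.3,[38,42,46,50,54,58,61,64],p=3.3)
arc(64,3.3,[67,70,73,76,79,82,84],p=3.3)"
```

```text
13 [[0.07,0,-0.14],[0,0,0],0]
16 [[0.13,0,-0.27],[0,0,0],0]
19 [[0.20,0,-0.41],[0,0,0],0]
22 [[0.27,0,-0.54],[0,0,0],0]
25 [[0.35,0,-0.66],[0,0,0],0]
28 [[0.43,0,-0.78],[0,0,0],0]
31 [[0.53,0,-0.89],[0,0,0],0]
34 [[0.62,0,-1.00],[0,0,0],0]
38 [[0.14,0,-0.14],[0,0,0],0]
42 [[0.29,0,-0.26],[0,0,0],0]
46 [[0.45,0,-0.37],[0,0,0],0]
50 [[0.62,0,-0.47],[0,0,0],0]
54 [[0.79,0,-0.56],[0,0,0],0]
58 [[0.97,0,-0.64],[0,0,0],0]
61 [[1.11,0,-0.68],[0,0,0],0]
64 [[1.26,0,-0.72],[0,0,0],0]
67 [[0.15,0,-0.03],[0,0,0],0]
70 [[0.29,0,-0.06],[0,0,0],0]
73 [[0.44,0,-0.07],[0,0,0],0]
76 [[0.59,0,-0.08],[0,0,0],0]
79 [[0.74,0,-0.08],[0,0,0],0]
82 [[0.89,0,-0.07],[0,0,0],0]
84 [[1.00,0,-0.06],[0,0,0],0]
```

Call:
jog_arm --targets '[[[0.07,0,-0.14],[0,0,0],0],[[0.13,0,-0.27],[0,0,0],0],[[0.2,0,-0.41],[0,0,0],0],[[0.27,0,-0.54],[0,0,0],0],[[0.35,0,-0.66],[0,0,0],0],[[0.43,0,-0.78],[0,0,0],0],[[0.53,0,-0.89],[0,0,0],0],[[0.62,0,-1.0],[0,0,0],0]]'

```text
time: 6.45
tool_pos: [0.5799, 0.1185, 0.0543]
tool_rot: [-0.0, 1.0, -0.013, 0.0]
contact_force: [-4.7, 1.2, 2.7]
gripper_width: 0.002
grasp_force: 2.7
```

Call:
jog_arm --targets '[[[0.14,0,-0.14],[0,0,0],0],[[0.29,0,-0.26],[0,0,0],0],[[0.45,0,-0.37],[0,0,0],0],[[0.62,0,-0.47],[0,0,0],0],[[0.79,0,-0.56],[0,0,0],0],[[0.97,0,-0.64],[0,0,0],0],[[1.11,0,-0.68],[0,0,0],0],[[1.26,0,-0.72],[0,0,0],0]]'

```text
time: 7.45
tool_pos: [0.6131, 0.1176, 0.0734]
tool_rot: [-0.0, 1.0, -0.013, 0.002]
contact_force: [-2.8, -0.7, 7.3]
gripper_width: 0.002
grasp_force: 3.7
```

Call:
jog_arm --targets '[[[0.15,0,-0.03],[0,0,0],0],[[0.29,0,-0.06],[0,0,0],0],[[0.44,0,-0.07],[0,0,0],0],[[0.59,0,-0.08],[0,0,0],0],[[0.74,0,-0.08],[0,0,0],0],[[0.89,0,-0.07],[0,0,0],0],[[1.0,0,-0.06],[0,0,0],0]]'

```text
time: 8.32
tool_pos: [0.6395, 0.1169, 0.0756]
tool_rot: [-0.0, 1.0, -0.013, 0.004]
contact_force: [0.1, -0.1, 6.9]
gripper_width: 0.002
grasp_force: 3.2
```

Call:
jog_arm --targets '[[[-0.2,0,-0.5],[0,0,0],0],[[-0.5,0,-2],[0,0,0],0],[[-3,2.2,-3],[0,0,0],0],[[-5.5,4.4,-3],[0,0,0],0],[[-7.0,4.4,-3],[0,0,0],0],[[-7.0,4.4,-3],[0,0,0],0]]'

```text
time: 9.07
tool_pos: [0.455, 0.0107, 0.1469]
tool_rot: [0.0, 1.0, -0.014, -0.0]
contact_force: [0.2, 1.2, 0.4]
gripper_width: 0.002
grasp_force: 0.0
```

Run:
```python
from h import *
print(state()['tool_pos'],yaw())
s,d,P=snap("scene","s3")
cv2.imwrite("pics/c3.png",cv2.resize(s[200:320,220:420],(750,450),interpolation=cv2.INTER_CUBIC)[:,:,::-1]); print(state()["contact_force"])
go((.446,.009,.1),-1.5);go((.446,.009,.016),-1.5)
```

```text
[0.45503101 0.010733   0.14687555] -1.584152965812036
[ 0.88082509  0.56740615 -0.21909992]
shift [-0.37  0.07  1.89] turn z -0.01
shift [-0.37  0.07  5.25] turn z -0.01
```

View pics/c3.png

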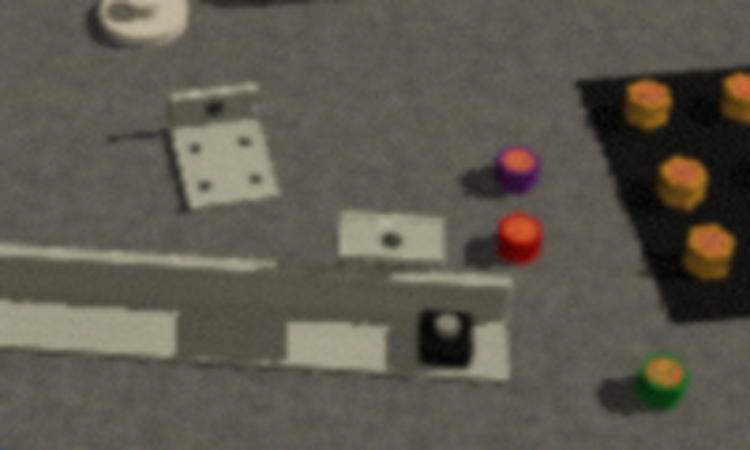

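Bracket A stands upright, its flange at (390,238) over the fence. Bracket B is next.

Call:
jog_arm --targets '[[[-0.3,0,2],[0,0,0],0],[[-0.37,0,4],[0,0,0],0],[[-0.37,0,5.25],[0,0,0],0],[[-0.37,0,5.25],[0,0,0],0],[[0.3,0,5.25],[0,0,0],0],[[0.9,0,5.25],[0,0,0],0],[[1.4,0,5.25],[0,0,0],0],[[1.8,0,5.25],[0,0,0],0]]'

```text
time: 10.12
tool_pos: [0.5047, 0.0103, 0.0178]
tool_rot: [0.0, 1.0, -0.013, 0.001]
contact_force: [-1.1, 1.1, 0.3]
gripper_width: -0.004
grasp_force: 0.5
```

Call:
jog_arm --targets '[[[0.3,0,0],[0,0,0],0],[[0.6,0,0],[0,0,0],0],[[0.9,0,0],[0,0,0],0],[[1.2,0,0],[0,0,0],0],[[1.5,0,0],[0,0,0],0],[[1.8,0,0],[0,0,0],0],[[1.85,0,0],[0,0,0],0]]'

```text
time: 11.0
tool_pos: [0.5495, 0.0092, 0.0164]
tool_rot: [-0.0, 1.0, -0.013, -0.0]
contact_force: [-2.3, -0.2, 2.3]
gripper_width: 0.001
grasp_force: 0.9
```

Call:
jog_arm --targets '[[[0.1,0,0],[0,0,0],0],[[0.2,0,0],[0,0,0],0],[[0.3,0,0],[0,0,0],0],[[0.4,0,0],[0,0,0],0],[[0.4,0,0],[0,0,0],0]]'

```text
time: 11.62
tool_pos: [0.5509, 0.0095, 0.015]
tool_rot: [-0.0, 1.0, -0.012, -0.011]
contact_force: [-28.0, 0.8, 21.3]
gripper_width: -0.002
grasp_force: 13.6
```

Run:
```python
from h import *
s,d,P=snap("scene","s4")
cv2.imwrite("pics/c4.png",cv2.resize(s[180:300,220:420],(750,450),interpolation=cv2.INTER_CUBIC)[:,:,::-1]); print(state()["contact_force"])
```

```text
[-28.37268157   1.1526898   20.78497033]
```

View pics/c4.png

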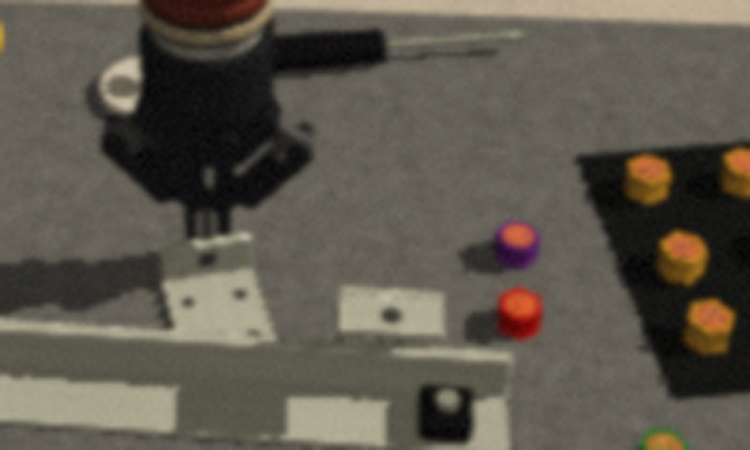

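Bracket B is still yawed, with only its -y corner touching the fence. I'll push nearer its +y side.

Call:
jog_arm --targets '[[[-0.5,0,0],[0,0,0],0],[[-1.1,0,0],[0,0,0],0],[[-1.1,-0.7,0],[0,0,0],0],[[-0.9,-0.7,0],[0,0,0],0],[[-0.7,-0.7,0],[0,0,0],0],[[-0.5,-0.7,0],[0,0,0],0],[[-0.4,-0.7,0],[0,0,0],0],[[-0.3,-0.7,0],[0,0,0],0]]'

```text
time: 12.68
tool_pos: [0.5469, 0.0273, 0.015]
tool_rot: [-0.001, 1.0, -0.013, -0.008]
contact_force: [-20.4, 2.6, 12.5]
gripper_width: 0.001
grasp_force: 9.8
```

Call:
jog_arm --targets '[[[0.1,0,0],[0,0,0],0],[[0.2,0,0],[0,0,0],0],[[0.3,0,0],[0,0,0],0],[[0.3,0,0],[0,0,0],0]]'

```text
time: 13.18
tool_pos: [0.5479, 0.028, 0.0139]
tool_rot: [-0.001, 1.0, -0.012, -0.017]
contact_force: [-38.6, 3.7, 27.5]
gripper_width: -0.0
grasp_force: 18.8
```

Call:
jog_arm --targets '[[[-0.6,0,0],[0,0,0],0],[[-1.1,0,0],[0,0.5,0],0],[[-1.1,-0.1,0.4],[0,1,0],0],[[-1.1,-0.1,0.45],[0,1,0],0],[[-0.9,-0.1,0.45],[0,1,0],0],[[-0.7,-0.1,0.45],[0,1,0],0],[[-0.6,-0.1,0.45],[0,1,0],0]]'

```text
time: 14.05
tool_pos: [0.5463, 0.0291, 0.0059]
tool_rot: [0.001, 0.997, -0.013, 0.07]
contact_force: [0.0, 0.3, -0.7]
gripper_width: 0.001
grasp_force: 0.0
```

```bash
python3 -c "
from h import *
print(state()['tool_pos'],state()['contact_force'],yaw());print(rel(state()['tool_pos']+[.005,0,0]))"
```

```text
[0.54625201 0.02913602 0.00587183] [ 0.00340676  0.27962481 -0.6585514 ] -1.4885654140561126
[ 0.19796074 -0.00519791  0.02800943]
```

Call:
jog_arm --targets '[[[0.1,0,0.014],[0,0,0],0],[[0.2,0,0.028],[0,0,0],0],[[0.3,0,0.042],[0,0,0],0],[[0.4,0,0.056],[0,0,0],0],[[0.4,0,0.056],[0,0,0],0]]'

```text
time: 14.68
tool_pos: [0.5494, 0.0299, 0.0029]
tool_rot: [0.0, 0.998, -0.013, 0.063]
contact_force: [-16.3, 1.3, 9.5]
gripper_width: 0.0
grasp_force: 8.0
```

It jams because the flange has to travel mostly sideways (+y) about the touching corner, and fingertip friction resists that. I'll carry the fingertip +y while pressing.

Call:
jog_arm --targets '[[[-0.03,-0.1,-0.06],[0,0,0],0],[[0.0,-0.2,-0.06],[0,0,0],0],[[0.03,-0.32,-0.06],[0,0,0],0],[[0.07,-0.44,-0.06],[0,0,0],0],[[0.1,-0.56,-0.06],[0,0,0],0],[[0.14,-0.68,-0.06],[0,0,0],0],[[0.18,-0.8,-0.06],[0,0,0],0],[[0.18,-0.8,-0.06],[0,0,0],0]]'

```text
time: 15.68
tool_pos: [0.5584, 0.0489, 0.0066]
tool_rot: [0.001, 0.998, -0.013, 0.068]
contact_force: [-6.4, -0.3, -0.5]
gripper_width: -0.002
grasp_force: 2.8
```

Run:
```python
from h import *
s,d,P=snap("scene","s5")
cv2.imwrite("pics/c5.png",cv2.resize(s[180:300,220:420],(750,450),interpolation=cv2.INTER_CUBIC)[:,:,::-1]); print(state()["contact_force"])
```

```text
[-6.49182385 -1.10324922 -0.57757391]
```

View pics/c5.png

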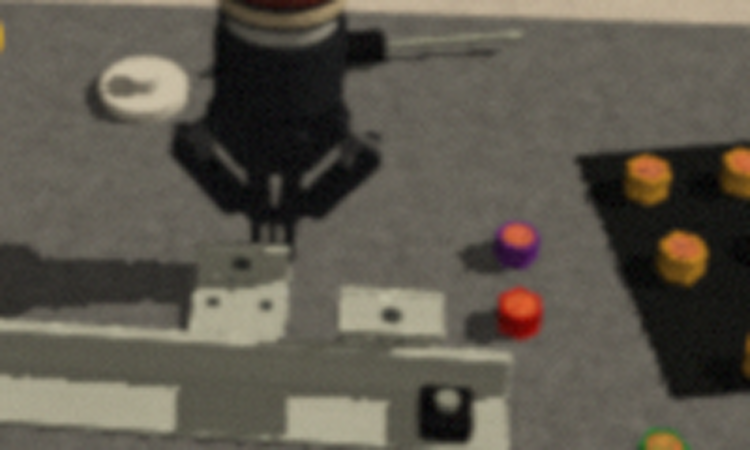

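Bracket B is now square: its flange is centred at (243,265) and the fingers are at (272,235), about 16 mm off-centre. I'll re-centre and untilt the tool before the arc.

Call:
jog_arm --targets '[[[-0.4,0,-0.1],[0,0,0],0],[[-0.74,0,-0.51],[0,-0.5,0],0],[[-0.74,0.64,-0.51],[0,-1.0,0],0],[[-0.74,0.64,-0.51],[0,-1.0,0],0]]'

```text
time: 16.23
tool_pos: [0.5414, 0.0326, 0.0189]
tool_rot: [0.0, 1.0, -0.014, 0.002]
contact_force: [-0.3, 0.6, 0.1]
gripper_width: -0.004
grasp_force: 0.0
```

Call:
jog_arm --targets '[[[0.2,0,0],[0,0,0],0],[[0.4,0,0],[0,0,0],0],[[0.6,0,0],[0,0,0],0],[[0.7,0,0],[0,0,0],0],[[0.8,0,0],[0,0,0],0],[[0.8,0,0],[0,0,0],0]]'

```text
time: 16.98
tool_pos: [0.557, 0.0332, 0.017]
tool_rot: [-0.0, 1.0, -0.013, -0.003]
contact_force: [-8.9, -0.4, 6.0]
gripper_width: 0.002
grasp_force: 3.9
```

```bash
python3 -c "
from h import *
arc(0,3.3,[2,4,7,10,13,16,19,22],p=3.2)
arc(22,3.2,[26,30,34,38,42,46,50,54],p=3.3)
arc(54,3.3,[58,61,64,67,70,73,76,79],p=3.3)"
```

```text
2 [[0.01,0,-0.10],[0,0,0],0]
4 [[0.03,0,-0.20],[0,0,0],0]
7 [[0.07,0,-0.35],[0,0,0],0]
10 [[0.11,0,-0.49],[0,0,0],0]
13 [[0.16,0,-0.63],[0,0,0],0]
16 [[0.22,0,-0.77],[0,0,0],0]
19 [[0.28,0,-0.90],[0,0,0],0]
22 [[0.35,0,-1.03],[0,0,0],0]
26 [[0.11,0,-0.16],[0,0,0],0]
30 [[0.23,0,-0.32],[0,0,0],0]
34 [[0.36,0,-0.47],[0,0,0],0]
38 [[0.50,0,-0.60],[0,0,0],0]
42 [[0.65,0,-0.73],[0,0,0],0]
46 [[0.81,0,-0.84],[0,0,0],0]
50 [[0.98,0,-0.94],[0,0,0],0]
54 [[1.15,0,-1.03],[0,0,0],0]
58 [[0.18,0,-0.07],[0,0,0],0]
61 [[0.32,0,-0.12],[0,0,0],0]
64 [[0.46,0,-0.16],[0,0,0],0]
67 [[0.61,0,-0.19],[0,0,0],0]
70 [[0.76,0,-0.22],[0,0,0],0]
73 [[0.91,0,-0.23],[0,0,0],0]
76 [[1.06,0,-0.24],[0,0,0],0]
79 [[1.21,0,-0.24],[0,0,0],0]
```

Call:
jog_arm --targets '[[[0.01,0,-0.1],[0,0,0],0],[[0.03,0,-0.2],[0,0,0],0],[[0.07,0,-0.35],[0,0,0],0],[[0.11,0,-0.49],[0,0,0],0],[[0.16,0,-0.63],[0,0,0],0],[[0.22,0,-0.77],[0,0,0],0],[[0.28,0,-0.9],[0,0,0],0],[[0.35,0,-1.03],[0,0,0],0]]'

```text
time: 17.98
tool_pos: [0.5682, 0.0328, 0.0435]
tool_rot: [-0.0, 1.0, -0.013, 0.0]
contact_force: [-3.3, 0.9, 2.1]
gripper_width: -0.001
grasp_force: 2.0
```

Call:
jog_arm --targets '[[[0.14,0,-0.16],[0,0,0],0],[[0.26,0,-0.31],[0,0,0],0],[[0.39,0,-0.45],[0,0,0],0],[[0.53,0,-0.58],[0,0,0],0],[[0.68,0,-0.71],[0,0,0],0],[[0.84,0,-0.82],[0,0,0],0],[[1.01,0,-0.92],[0,0,0],0],[[1.18,0,-1.01],[0,0,0],0]]'

```text
time: 18.98
tool_pos: [0.5984, 0.0319, 0.0693]
tool_rot: [0.0, 1.0, -0.013, 0.001]
contact_force: [-3.1, 0.1, 5.2]
gripper_width: 0.002
grasp_force: 2.9
```

Call:
jog_arm --targets '[[[0.18,0,-0.07],[0,0,0],0],[[0.32,0,-0.12],[0,0,0],0],[[0.46,0,-0.16],[0,0,0],0],[[0.61,0,-0.19],[0,0,0],0],[[0.76,0,-0.22],[0,0,0],0],[[0.91,0,-0.23],[0,0,0],0],[[1.06,0,-0.24],[0,0,0],0],[[1.21,0,-0.24],[0,0,0],0]]'

```text
time: 19.98
tool_pos: [0.6303, 0.031, 0.0763]
tool_rot: [0.0, 1.0, -0.013, 0.003]
contact_force: [0.7, 0.3, 5.3]
gripper_width: 0.0
grasp_force: 2.7
```

Call:
jog_arm --targets '[[[0.1,0,0.01],[0,0,0],0],[[0.2,0,0.02],[0,0,0],0],[[0.2,0,0.02],[0,0,0],0],[[0.1,0,-0.6],[0,0,0],0],[[-0.2,0,-2.5],[0,0,0],0],[[-2.2,0,-3.5],[0,0,0],100]]'

```text
time: 20.72
tool_pos: [0.5752, 0.0322, 0.1658]
tool_rot: [0.0, 1.0, -0.013, 0.003]
contact_force: [-0.2, -0.1, 1.1]
gripper_width: 0.205
grasp_force: 0.0
```

Run:
```python
from h import *
s,d,P=snap("scene","s6")
cv2.imwrite("pics/c6.png",cv2.resize(s[180:300,220:420],(750,450),interpolation=cv2.INTER_CUBIC)[:,:,::-1]); print(state()["contact_force"],state()["tool_pos"])
z=np.load("pics/top0.npz"); im=z["im"]
c=im[185:275,105:165]; c=cv2.resize(c,(533,800)); 
cv2.imwrite("pics/c7.png",cv2.resize(im[155:275,100:160],(300,600),interpolation=cv2.INTER_CUBIC)[:,:,::-1])
go((.5408,.3,.1),0)
```

```text
[ 0.05216164  1.55467485 -0.41297318] [0.56973529 0.03301764 0.16726029]
shift [ -1.44 -10.65   2.68] turn z -0.18
```

View pics/c6.png

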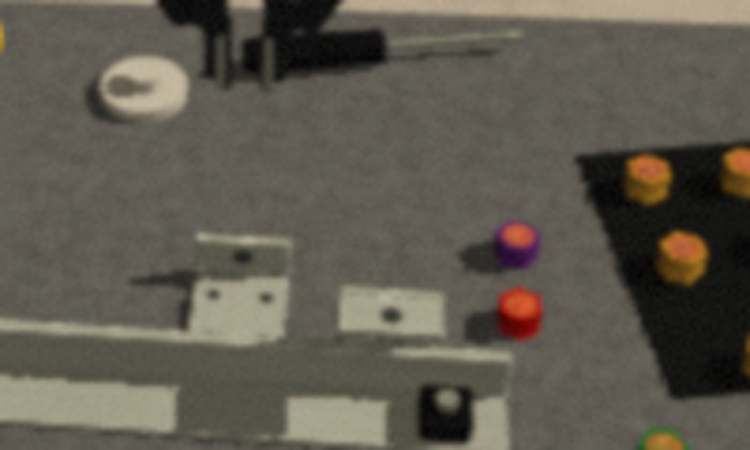

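View pics/c7.png

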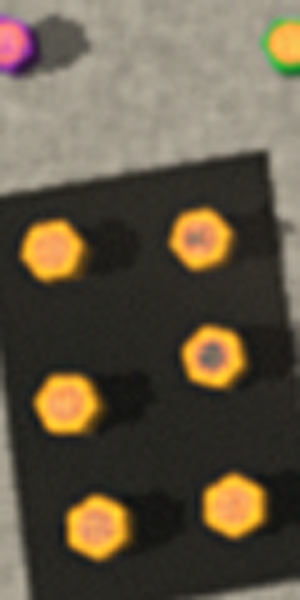

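Bracket B fell back flat, still squared, because I stopped short of the tipping angle. I'll repeat the arc and carry it further.

Call:
jog_arm --targets '[[[-1.0,0,1],[0,0,0],0],[[-1.6,0,2.5],[0,0,0],0],[[-1.6,0,4],[0,0,0],0],[[-1.6,0,5.3],[0,0,0],0],[[-1.6,0,6],[0,0,0],0],[[-1.6,0,6],[0,0,0],0]]'

```text
time: 21.52
tool_pos: [0.5319, 0.0337, 0.011]
tool_rot: [-0.0, 1.0, -0.013, -0.001]
contact_force: [-0.6, 0.6, 0.2]
gripper_width: 0.001
grasp_force: 0.0
```

Call:
jog_arm --targets '[[[0.3,0,-0.2],[0,0,0],0],[[0.5,0,-0.2],[0,0,0],0],[[0.7,0,-0.2],[0,0,0],0],[[0.85,0,-0.2],[0,0,0],0],[[0.98,0,-0.2],[0,0,0],0],[[1.08,0,-0.2],[0,0,0],0],[[1.15,0,-0.2],[0,0,0],0],[[1.15,0,-0.2],[0,0,0],0]]'

```text
time: 22.52
tool_pos: [0.557, 0.0331, 0.0159]
tool_rot: [-0.0, 1.0, -0.013, -0.006]
contact_force: [-14.5, -1.3, 11.2]
gripper_width: 0.004
grasp_force: 7.5
```

Call:
jog_arm --targets '[[[-0.05,0,-0.1],[0,0,0],0],[[-0.05,0,-0.2],[0,0,0],0],[[-0.01,0,-0.35],[0,0,0],0],[[0.03,0,-0.49],[0,0,0],0],[[0.1,0,-0.68],[0,0,0],0],[[0.18,0,-0.86],[0,0,0],0],[[0.28,0,-1.04],[0,0,0],0],[[0.38,0,-1.2],[0,0,0],0]]'

```text
time: 23.52
tool_pos: [0.5711, 0.0327, 0.0473]
tool_rot: [-0.0, 1.0, -0.013, -0.0]
contact_force: [-4.0, 0.9, 1.6]
gripper_width: -0.002
grasp_force: 1.9
```

```bash
python3 -c "
from h import *
print(state()['contact_force'])
arc(26,3.2,[30,34,38,42,46,50,54,58],p=3.8)
arc(58,3.8,[62,66,69,72,75,78,81,84],p=3.8)"
```

```text
[-4.04169532  0.89457831  1.55043683]
30 [[0.14,0,-0.14],[0,0,0],0]
34 [[0.27,0,-0.29],[0,0,0],0]
38 [[0.41,0,-0.42],[0,0,0],0]
42 [[0.56,0,-0.55],[0,0,0],0]
46 [[0.72,0,-0.66],[0,0,0],0]
50 [[0.88,0,-0.76],[0,0,0],0]
54 [[1.06,0,-0.85],[0,0,0],0]
58 [[1.24,0,-0.92],[0,0,0],0]
62 [[0.19,0,-0.06],[0,0,0],0]
66 [[0.38,0,-0.11],[0,0,0],0]
69 [[0.52,0,-0.13],[0,0,0],0]
72 [[0.67,0,-0.15],[0,0,0],0]
75 [[0.82,0,-0.16],[0,0,0],0]
78 [[0.97,0,-0.16],[0,0,0],0]
81 [[1.12,0,-0.16],[0,0,0],0]
84 [[1.27,0,-0.14],[0,0,0],0]
```

Call:
jog_arm --targets '[[[0.14,0,-0.14],[0,0,0],0],[[0.27,0,-0.29],[0,0,0],0],[[0.41,0,-0.42],[0,0,0],0],[[0.56,0,-0.55],[0,0,0],0],[[0.72,0,-0.66],[0,0,0],0],[[0.88,0,-0.76],[0,0,0],0],[[1.06,0,-0.85],[0,0,0],0],[[1.24,0,-0.92],[0,0,0],0]]'

```text
time: 24.52
tool_pos: [0.6032, 0.0318, 0.0711]
tool_rot: [0.0, 1.0, -0.013, 0.001]
contact_force: [-3.5, -0.1, 5.8]
gripper_width: 0.004
grasp_force: 3.5
```

Call:
jog_arm --targets '[[[0.19,0,-0.06],[0,0,0],0],[[0.38,0,-0.11],[0,0,0],0],[[0.52,0,-0.13],[0,0,0],0],[[0.67,0,-0.15],[0,0,0],0],[[0.82,0,-0.16],[0,0,0],0],[[0.97,0,-0.16],[0,0,0],0],[[1.12,0,-0.16],[0,0,0],0],[[1.27,0,-0.14],[0,0,0],0]]'

```text
time: 25.52
tool_pos: [0.6368, 0.0308, 0.0757]
tool_rot: [0.0, 1.0, -0.013, 0.004]
contact_force: [-0.1, 0.6, 7.0]
gripper_width: -0.004
grasp_force: 3.2
```

Call:
jog_arm --targets '[[[0.1,0,0.0],[0,0,0],0],[[0.2,0,0.02],[0,0,0],0],[[0.3,0,0.03],[0,0,0],0]]'

```text
time: 25.9
tool_pos: [0.6441, 0.0306, 0.075]
tool_rot: [0.0, 1.0, -0.013, 0.003]
contact_force: [-3.4, 0.5, 10.1]
gripper_width: 0.003
grasp_force: 5.0
```

```bash
python3 -c "
from h import *
print(state()['contact_force'],state()['tool_pos'])
s,d,P=snap('scene','s8')
q=P[200:290,250:345].reshape(-1,3); q=q[(abs(q[:,1]-.033)<.035)&(q[:,2]>.05)&(q[:,2]<.09)]; print(len(q),np.round(np.percentile(q,[5,50,95],axis=0),3))"
```

```text
[-3.44157568  0.50437966 10.12166698] [0.64411761 0.03060832 0.07504374]
352 [[0.641 0.003 0.071]
 [0.656 0.029 0.076]
 [0.669 0.054 0.086]]
```

Call:
jog_arm --targets '[[[0,0,-0.6],[0,0,0],0],[[-0.2,0,-2.4],[0,0,0],0],[[-2,0,-3],[0,0,0],50],[[-4,0,-3],[0,0,0],50],[[-5,0,-3],[0,0,0],50]]'

```text
time: 26.58
tool_pos: [0.5148, 0.0342, 0.148]
tool_rot: [0.0, 1.0, -0.013, 0.001]
contact_force: [0.4, 0.0, -0.0]
gripper_width: 0.502
grasp_force: 0.0
```

```bash
cat >> h.py <<'E'
def nuts(tag):
    im,d,P=snap("top",tag); g=cv2.resize(im,None,fx=4,fy=4,interpolation=cv2.INTER_CUBIC)
    hsv=cv2.cvtColor(g,cv2.COLOR_RGB2HSV); m=((hsv[...,1]>110)&(hsv[...,2]>110)&(hsv[...,0]<25)&(hsv[...,0]>4)).astype(np.uint8)
    m[:, 680:]=0; m[:600]=0
    f,cx,cy,M,t=cam("top"); n,l,st,ce=cv2.connectedComponentsWithStats(m)
    for i in range(1,n):
        if st[i,4]<800: continue
        cs,_=cv2.findContours((l==i).astype(np.uint8),cv2.RETR_EXTERNAL,cv2.CHAIN_APPROX_NONE); c=cs[0][:,0].astype(float)
        pu=(c+.5)/4-.5; r=np.c_[(pu[:,0]-cx)/f,(pu[:,1]-cy)/f,np.ones(len(pu))]@M; o=-M.T@t
        w=o+r*((.021-o[2])/r[:,2])[:,None]; C,sz,_=cv2.minAreaRect(w[:,:2].astype(np.float32))
        mm=cv2.moments(w[:,:2].astype(np.float32)); C=np.array([mm["m10"],mm["m01"]])/mm["m00"]
        e=w[:,:2]-C; rr=np.hypot(*e.T); ph=np.arctan2(e[:,1],e[:,0]); a=np.degrees(np.angle((rr-rr.mean())@np.exp(6j*ph)))/6
        print("nut",np.round(ce[i]/4),np.round(C,4),"corner deg %.0f"%a,np.round(np.array(sz)*1e3))
E
python3 -c "
from h import *
nuts('t9')
s,d,P=snap('scene','s9')
q=P[200:290,250:345].reshape(-1,3)
for y in(.033,.12):
    w=q[(abs(q[:,1]-y)<.035)&(q[:,2]>.045)&(q[:,2]<.09)]; print(len(w),np.round(np.percentile(w,[5,50,95],axis=0),3))
print(state()['tool_pos'])
go((.5408,.3,.1),0)"
```

```text
nut [127. 194.] [0.6185 0.3382] corner deg -17 [31. 28.]
nut [110. 205.] [0.5918 0.3771] corner deg -18 [32. 28.]
nut [143. 226.] [0.5406 0.2994] corner deg 18 [29. 30.]
nut [113. 236.] [0.5187 0.367 ] corner deg 29 [31. 28.]
nut [147. 256.] [0.4705 0.2874] corner deg 3 [31. 28.]
nut [119. 260.] [0.4609 0.3503] corner deg 6 [31. 28.]
362 [[0.639 0.003 0.071]
 [0.656 0.029 0.075]
 [0.67  0.054 0.078]]
360 [[0.642 0.091 0.071]
 [0.659 0.115 0.075]
 [0.672 0.14  0.077]]
[0.51477268 0.03425511 0.14771399]
shift [  0.77 -10.65   1.91] turn z -0.18
```

Both brackets stand now: depth shows their flanges at z ≈ 0.075 over the fence. One nut has shifted on the pad and was re-measured. Next are the nuts, starting with (0.4705, 0.2874), corner angle 3°.

```bash
python3 -c "
from h import *
go((.4705,.2874,.06),3);go((.4705,.2874,.004),3)"
```

```text
shift [ -2.03 -10.08   3.51] turn z -0.56
shift [ -2.04 -10.08   5.75] turn z -0.56
```

Call:
jog_arm --targets '[[[-1,-5,0],[0,0,-0.3],50],[[-2.03,-10.08,1],[0,0,-0.56],50],[[-2.03,-10.08,3],[0,0,-0.56],50],[[-2.03,-10.08,3],[0,0,-0.56],50],[[-2.03,-10.08,3],[0,0,-0.56],50],[[-2.03,-10.08,4],[0,0,-0.56],50],[[-2.03,-10.08,4],[0,0,-0.56],50]]'

```text
time: 27.55
tool_pos: [0.4712, 0.2873, 0.0456]
tool_rot: [0.001, 1.0, 0.026, -0.002]
contact_force: [0.0, -0.7, -0.3]
gripper_width: 0.498
grasp_force: 0.0
```

```bash
python3 -c "
from h import *
go((.4705,.2874,.004),3); print(state()['tool_pos'])
s,d,P=snap('scene','s10')
cv2.imwrite('pics/c10.png',cv2.resize(s[140:290,330:480],(600,600),interpolation=cv2.INTER_CUBIC)[:,:,::-1])"
```

```text
shift [-0.02 -0.01  1.66] turn z 0.0
[0.47121698 0.28731114 0.04558521]
```

View pics/c10.png

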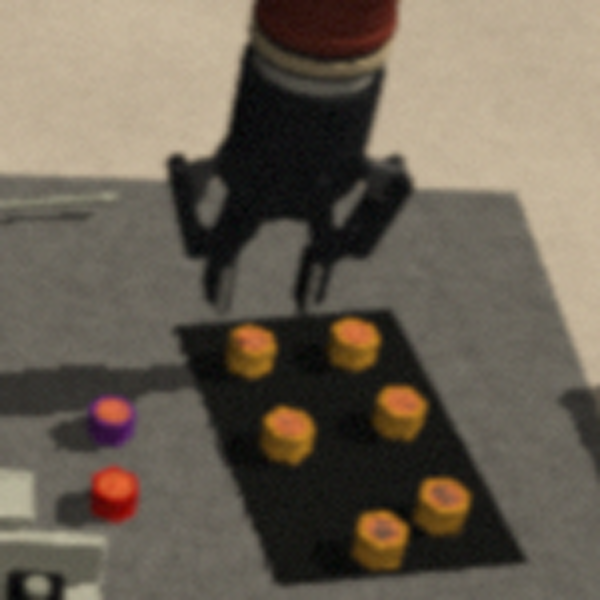

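The fingers (215,300 and 310,300) straddle the near-left nut at (250,350), so I'll descend and grip.

Call:
jog_arm --targets '[[[0,0,0.8],[0,0,0],50],[[0,0,1.5],[0,0,0],50],[[0,0,1.66],[0,0,0],50],[[0,0,1.66],[0,0,0],10],[[0,0,1.66],[0,0,0],10],[[0,0,1.66],[0,0,0],10],[[0,0,1.66],[0,0,0],10]]'

```text
time: 28.48
tool_pos: [0.4722, 0.2874, 0.0066]
tool_rot: [-0.0, 1.0, 0.026, 0.0]
contact_force: [0.1, -0.6, -0.2]
gripper_width: 0.298
grasp_force: 58.9
```

Call:
jog_arm --targets '[[[0,0,-1.5],[0,0,0],10],[[0,0,-4],[0,0,0],10],[[0,0,-6],[0,0,0],10],[[0,0,-6.4],[0,0,0],10]]'

```text
time: 28.98
tool_pos: [0.4745, 0.2884, 0.1717]
tool_rot: [-0.002, 1.0, 0.026, 0.004]
contact_force: [0.3, 0.3, -0.3]
gripper_width: 0.297
grasp_force: 59.1
```

```bash
cat >> h.py <<'E'
def pan(lx,ly,z):
    a=np.radians(7.4); c,s=np.cos(a),np.sin(a); return (.4583+lx*c-ly*s,-.3395+lx*s+ly*c,z)
E
python3 -c "
from h import *
go(pan(.03,.024,.17),7.4)"
```

```text
shift [-8.4e-01  2.4e+01 -2.0e-02] turn z -0.55
```

Call:
jog_arm --targets '[[[0,2.3,0],[0,0,0],10],[[-0.1,4.6,0],[0,0,-0.1],10],[[-0.2,6.9,0],[0,0,-0.2],10],[[-0.3,9.2,0],[0,0,-0.3],10],[[-0.4,11.5,0],[0,0,-0.4],10],[[-0.5,13.8,0],[0,0,-0.55],10],[[-0.6,16,0],[0,0,-0.55],10],[[-0.7,18,0],[0,0,-0.55],10]]'

```text
time: 29.98
tool_pos: [0.4771, -0.1646, 0.1648]
tool_rot: [-0.001, 0.998, 0.064, -0.001]
contact_force: [0.2, 0.8, -1.0]
gripper_width: 0.296
grasp_force: 59.2
```

```bash
python3 -c "
from h import *
go(pan(.03,.024,.15),7.4);go(pan(.03,.024,.085),7.4)"
```

```text
shift [-0.44  5.88  0.59] turn z -0.01
shift [-0.44  5.88  3.19] turn z -0.01
```

Call:
jog_arm --targets '[[[-0.2,3,0.4],[0,0,0],10],[[-0.44,5.88,0.6],[0,0,0],10],[[-0.44,5.88,1],[0,0,0],10],[[-0.44,5.88,2],[0,0,0],10],[[-0.44,5.88,2.8],[0,0,0],10],[[-0.44,5.88,3.1],[0,0,0],10],[[-0.44,5.88,3.1],[0,0,0],10]]'

```text
time: 30.85
tool_pos: [0.4858, -0.3094, 0.0879]
tool_rot: [-0.001, 0.998, 0.065, -0.001]
contact_force: [-0.3, -0.4, -0.8]
gripper_width: 0.297
grasp_force: 59.3
```

Call:
jog_arm --targets '[[[0,0,0],[0,0,0],38],[[0,0,0],[0,0,0],38],[[0,0,-1],[0,0,0],38],[[0,0,-3],[0,0,0],50],[[0,-2.4,-3.3],[0,0,0],50],[[0,-4.8,-3.3],[0,0,0],50],[[0,-7.2,-3.3],[0,0,0],50],[[0,-9.6,-3.3],[0,0,0],50]]'

```text
time: 31.85
tool_pos: [0.4551, -0.0706, 0.1723]
tool_rot: [0.0, 0.998, 0.064, 0.001]
contact_force: [1.3, 0.7, -0.0]
gripper_width: 0.498
grasp_force: 0.0
```

```bash
cat >> h.py <<'E'
def panlook(tag):
    im,d,P=snap("top",tag); cv2.imwrite(f"pics/{tag}c.png",cv2.resize(im[180:300,365:465],(500,600),interpolation=cv2.INTER_CUBIC)[:,:,::-1])
    q=P[210:300,370:465].reshape(-1,3); q=q[(abs(q[:,0]-.458)<.05)&(abs(q[:,1]+.34)<.045)]; print("floor z",np.median(q[:,2]))
    hsv=cv2.cvtColor(im,cv2.COLOR_RGB2HSV); m=(hsv[...,1]>110)&(hsv[...,2]>90)&(hsv[...,0]<30); m[:210]=0; m[300:]=0; m[:,:370]=0; m[:,470:]=0
    n,l,st,ce=cv2.connectedComponentsWithStats(m.astype(np.uint8))
    for i in range(1,n):
        if st[i,4]>30: print("panobj",np.round(ce[i]),st[i,4],np.round(np.median(P[l==i],0),3))
E
python3 -c "
from h import *
panlook('p1'); nuts('n1'); go((.4609,.3503,.1),6)"
```

```text
floor z 0.07845383654206509
panobj [409. 245.] 132 [ 0.485 -0.307  0.096]
nut [127. 194.] [0.6185 0.3382] corner deg -17 [31. 28.]
nut [110. 205.] [0.5918 0.3771] corner deg -18 [31. 28.]
nut [143. 226.] [0.5406 0.2994] corner deg 17 [30. 30.]
nut [113. 236.] [0.5187 0.367 ] corner deg 29 [29. 30.]
nut [119. 260.] [0.4609 0.3503] corner deg 6 [31. 28.]
shift [  2.5  -16.54   2.89] turn z 0.22
```

View pics/p1c.png

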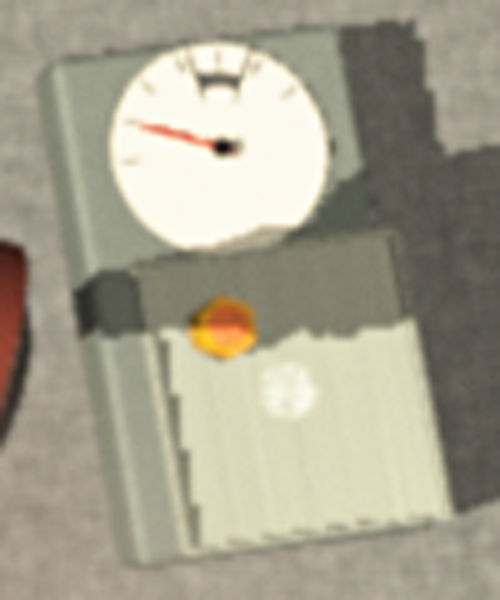

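The nut sits in the pan at (222,328). The needle runs from (222,147) to (140,123), about 0.4 rad or 47 g. Next is the nut at (0.4609, 0.3503).

Call:
jog_arm --targets '[[[0.4,-2.4,0],[0,0,0],50],[[0.8,-4.8,0],[0,0,0.1],50],[[1.2,-7.2,0],[0,0,0.2],50],[[1.6,-9.6,0],[0,0,0.22],50],[[2,-12,0],[0,0,0.22],50],[[2.3,-14.4,1],[0,0,0.22],50],[[2.5,-16.54,2.5],[0,0,0.22],50],[[2.5,-16.54,4],[0,0,0.22],50]]'

```text
time: 32.95
tool_pos: [0.465, 0.3493, 0.0719]
tool_rot: [-0.001, 0.999, 0.051, 0.002]
contact_force: [-0.4, -0.2, -0.8]
gripper_width: 0.502
grasp_force: 0.0
```

```bash
cat >> h.py <<'E'
def needle(tag):
    im,d,P=snap("top",tag); g=cv2.resize(im[180:235,365:440],None,fx=4,fy=4,interpolation=cv2.INTER_CUBIC).astype(int)
    m=(g[...,0]-g[...,1]>40)&(g[...,0]-g[...,2]>40)&(g[...,0]>100); v,u=np.nonzero(m)
    c=np.array([222/5,147/5])*4; e=np.c_[u,v]-c; e=e[np.hypot(*e.T)<70]
    w=np.arctan2(e[:,1],e[:,0]); a=np.angle(np.exp(1j*w).mean()); print("needle n",len(e),"img ang",round(np.degrees(a),1), "rad~",round((a-np.pi+np.radians(0))%(2*np.pi),2))
E
python3 -c "
from h import *
go((.4609,.3503,.0045),6)
z=np.load('pics/top0.npz'); w=np.load('pics/p1.npz')
import h
for q in (z,w):
    h.grab_frame=lambda n,q=q:(q['im'],q['d'])
    needle('tmp')"
```

```text
shift [-0.17 -0.05  2.7 ] turn z -0.02
needle n 438 img ang 172.9 rad~ 6.16
needle n 448 img ang -164.8 rad~ 0.27
```

Call:
jog_arm --targets '[[[-0.17,-0.05,1.5],[0,0,0],50],[[-0.17,-0.05,2.4],[0,0,0],50],[[-0.17,-0.05,2.7],[0,0,0],50],[[-0.17,-0.05,2.7],[0,0,0],50],[[-0.17,-0.05,2.7],[0,0,0],10],[[-0.17,-0.05,2.7],[0,0,0],10],[[-0.17,-0.05,2.7],[0,0,0],10],[[-0.17,-0.05,2.7],[0,0,0],10]]'

```text
time: 33.95
tool_pos: [0.4611, 0.3474, 0.0057]
tool_rot: [-0.001, 0.999, 0.049, 0.002]
contact_force: [0.1, -0.5, 7.5]
gripper_width: 0.298
grasp_force: 59.3
```

Call:
jog_arm --targets '[[[0,0,-2],[0,0,0],10],[[0,0,-4],[0,0,0],10],[[0,0,-6],[0,0,0],10],[[0,2.2,-6.5],[0,0,0],10],[[0,4.4,-6.5],[0,0,0],10],[[0,6.6,-6.5],[0,0,0],10],[[0,8.8,-6.5],[0,0,0],10],[[0,11,-6.5],[0,0,0],10]]'

```text
time: 34.95
tool_pos: [0.4863, 0.0714, 0.1663]
tool_rot: [0.0, 0.999, 0.049, 0.0]
contact_force: [0.7, -0.5, -1.2]
gripper_width: 0.294
grasp_force: 59.2
```

```bash
python3 -c "
from h import *
go(pan(.03,-.024,.15),7.4);go(pan(.03,-.024,.085),7.4)"
```

```text
shift [-1.51 17.17  0.65] turn z -0.22
shift [-1.51 17.17  3.25] turn z -0.22
```

Call:
jog_arm --targets '[[[-0.2,2.4,0],[0,0,0],10],[[-0.4,4.8,0],[0,0,-0.1],10],[[-0.6,7.2,0],[0,0,-0.2],10],[[-0.8,9.6,0],[0,0,-0.22],10],[[-1,12,0],[0,0,-0.22],10],[[-1.2,14.4,0],[0,0,-0.22],10],[[-1.51,17.17,0.4],[0,0,-0.22],10],[[-1.51,17.17,0.6],[0,0,-0.22],10]]'

```text
time: 35.95
tool_pos: [0.4903, -0.3611, 0.1507]
tool_rot: [0.0, 0.998, 0.062, -0.0]
contact_force: [-0.2, -0.2, -0.2]
gripper_width: 0.295
grasp_force: 59.3
```

```bash
python3 -c "
from h import *
go(pan(.03,-.024,.085),7.4)"
```

```text
shift [ 0.04 -0.06  2.63] turn z -0.03
```

Call:
jog_arm --targets '[[[0.04,0,1],[0,0,0],10],[[0.04,0,2],[0,0,0],10],[[0.04,0,2.65],[0,0,0],10],[[0.04,0,2.65],[0,0,0],10],[[0.04,0,2.65],[0,0,0],38],[[0.04,0,2.65],[0,0,0],38],[[0.04,0,1.8],[0,0,0],38],[[0.04,0,0],[0,0,0],38]]'

```text
time: 36.95
tool_pos: [0.4913, -0.3569, 0.1513]
tool_rot: [-0.001, 0.998, 0.064, -0.001]
contact_force: [0.0, -1.3, 0.6]
gripper_width: 0.375
grasp_force: 0.0
```

Call:
jog_arm --targets '[[[0.2,-2.4,-1],[0,0,0],50],[[0.4,-4.8,-1],[0,0,0],50],[[0.6,-7.2,-1],[0,0,0],50],[[0.8,-9.6,-1],[0,0,0],50],[[1,-12,-1],[0,0,0],50],[[1.2,-14.4,-1],[0,0,0],50],[[1.4,-16.8,-1],[0,0,0],50]]'

```text
time: 37.83
tool_pos: [0.4732, 0.0651, 0.1789]
tool_rot: [0.0, 0.998, 0.064, 0.002]
contact_force: [0.7, 0.7, -0.2]
gripper_width: 0.501
grasp_force: 0.0
```

```bash
python3 -c "
from h import *
panlook('p2'); needle('p2b'); nuts('n2'); go((.5406,.2994,.06),17)"
```

```text
floor z 0.07542173558517334
panobj [430. 242.] 135 [ 0.492 -0.354  0.092]
panobj [409. 245.] 135 [ 0.485 -0.307  0.093]
needle n 496 img ang -141.6 rad~ 0.67
nut [127. 194.] [0.6185 0.3382] corner deg -16 [31. 28.]
nut [110. 205.] [0.5918 0.3771] corner deg -18 [32. 28.]
nut [143. 226.] [0.5406 0.2994] corner deg 17 [29. 30.]
nut [113. 236.] [0.5187 0.367 ] corner deg 29 [31. 28.]
shift [ 3.91 -8.9   4.74] turn z -1.16
```

Call:
jog_arm --targets '[[[1.5,-3,0],[0,0,-0.5],50],[[2.6,-6,1],[0,0,-1.16],50],[[3.91,-8.9,2.5],[0,0,-1.16],50],[[3.91,-8.9,3.5],[0,0,-1.16],50],[[3.91,-8.9,4.7],[0,0,-1.16],50],[[3.91,-8.9,4.7],[0,0,-1.16],50]]'

```text
time: 38.72
tool_pos: [0.5395, 0.2951, 0.0555]
tool_rot: [0.001, 0.989, 0.145, -0.003]
contact_force: [-0.3, 0.1, 0.9]
gripper_width: 0.499
grasp_force: 0.0
```

```bash
python3 -c "
from h import *
go((.5406,.2994,.006),17)"
```

```text
shift [ 0.11 -0.15  1.98] turn z -0.04
```

Call:
jog_arm --targets '[[[0.11,-0.15,0.5],[0,0,0],50],[[0.11,-0.15,1.4],[0,0,0],50],[[0.11,-0.15,1.98],[0,0,0],50],[[0.11,-0.15,1.98],[0,0,0],50],[[0.11,-0.15,1.98],[0,0,0],10],[[0.11,-0.15,1.98],[0,0,0],10],[[0.11,-0.15,1.98],[0,0,0],10],[[0.11,-0.15,1.98],[0,0,0],10]]'

```text
time: 39.72
tool_pos: [0.5437, 0.3013, 0.0107]
tool_rot: [-0.0, 0.989, 0.145, 0.001]
contact_force: [-0.1, -1.3, 6.3]
gripper_width: 0.289
grasp_force: 59.3
```

Call:
jog_arm --targets '[[[0,0,-2],[0,0,0],10],[[0,0,-4],[0,0,0],10],[[0,0,-6],[0,0,0],10],[[-0.8,2.2,-6.5],[0,0,0],10],[[-1.6,4.4,-6.5],[0,0,0],10],[[-2.4,6.6,-6.5],[0,0,0],10],[[-3.2,8.8,-6.5],[0,0,0],10],[[-4,11,-6.5],[0,0,0],10]]'

```text
time: 40.72
tool_pos: [0.5251, 0.0073, 0.1713]
tool_rot: [-0.0, 0.989, 0.145, -0.0]
contact_force: [0.0, -0.3, -0.6]
gripper_width: 0.292
grasp_force: 59.1
```

```bash
python3 -c "
from h import *
go(pan(-.025,.024,.15),7.4)"
```

```text
shift [-7.38 11.41  0.85] turn z 1.16
```

Call:
jog_arm --targets '[[[-1.2,2,0],[0,0,0.3],10],[[-2.5,4,0],[0,0,0.6],10],[[-3.8,6,0],[0,0,0.9],10],[[-5.1,8,0],[0,0,1.16],10],[[-6.3,10,0.3],[0,0,1.16],10],[[-7.38,11.41,0.8],[0,0,1.16],10],[[-7.38,11.41,0.85],[0,0,1.16],10],[[-7.38,11.41,0.85],[0,0,1.16],10]]'

```text
time: 41.72
tool_pos: [0.4308, -0.3167, 0.1499]
tool_rot: [-0.001, 0.998, 0.064, -0.0]
contact_force: [-0.2, -0.2, 0.2]
gripper_width: 0.291
grasp_force: 59.2
```

```bash
python3 -c "
from h import *
go(pan(-.025,.024,.085),7.4)"
```

```text
shift [-0.02  0.09  2.59] turn z -0.0
```

Call:
jog_arm --targets '[[[0,0.05,1],[0,0,0],10],[[0,0.05,2],[0,0,0],10],[[0,0.05,2.55],[0,0,0],10],[[0,0.05,2.55],[0,0,0],10],[[0,0.05,2.55],[0,0,0],38],[[0,0.05,2.55],[0,0,0],38],[[0,0.05,1.8],[0,0,0],38],[[0,0.05,0],[0,0,0],38]]'

```text
time: 42.72
tool_pos: [0.43, -0.3177, 0.1502]
tool_rot: [-0.001, 0.998, 0.064, -0.001]
contact_force: [0.4, 0.4, -0.3]
gripper_width: 0.377
grasp_force: 0.0
```

Call:
jog_arm --targets '[[[0.4,-2.4,-1],[0,0,0],50],[[0.8,-4.8,-1],[0,0,0],50],[[1.2,-7.2,-1],[0,0,0],50],[[1.6,-9.6,-1],[0,0,0],50],[[2,-12,-1],[0,0,0],50],[[2.4,-14.4,-1],[0,0,0],50],[[2.8,-16.8,-1],[0,0,0],50]]'

```text
time: 43.6
tool_pos: [0.4469, 0.1089, 0.1779]
tool_rot: [0.0, 0.998, 0.064, 0.002]
contact_force: [1.0, -0.6, 0.8]
gripper_width: 0.504
grasp_force: 0.0
```

```bash
python3 -c "
from h import *
panlook('p3'); needle('p3b'); nuts('n3'); go((.5187,.367,.06),29)"
```

```text
floor z 0.07173899605236796
panobj [429. 242.] 132 [ 0.492 -0.354  0.088]
panobj [408. 245.] 125 [ 0.486 -0.308  0.088]
panobj [413. 271.] 133 [ 0.429 -0.316  0.088]
needle n 530 img ang -107.8 rad~ 1.26
nut [127. 194.] [0.6185 0.3382] corner deg -17 [31. 28.]
nut [110. 205.] [0.5918 0.3771] corner deg -18 [31. 28.]
nut [113. 236.] [0.5187 0.367 ] corner deg 29 [31. 28.]
nut [160. 311.] [0.3511 0.254 ] corner deg 6 [423.  33.]
nut [168. 247.] [0.4929 0.2383] corner deg 2 [65.  9.]
shift [ 4.23 -9.82  4.71] turn z -2.66
```

Needle at about 1.38 rad (159 g), so one more nut is needed.

Call:
jog_arm --targets '[[[1,-2.4,0],[0,0,-0.6],50],[[2,-4.8,0.5],[0,0,-1.3],50],[[3,-7,1],[0,0,-2],50],[[4.23,-9.82,2],[0,0,-2.66],50],[[4.23,-9.82,3],[0,0,-2.66],50],[[4.23,-9.82,4.5],[0,0,-2.66],50],[[4.23,-9.82,4.7],[0,0,-2.66],50],[[4.23,-9.82,4.7],[0,0,-2.66],50]]'

```text
time: 44.75
tool_pos: [0.5207, 0.3631, 0.0592]
tool_rot: [-0.0, 0.969, 0.247, 0.001]
contact_force: [0.3, 0.4, 0.6]
gripper_width: 0.5
grasp_force: 0.0
```

```bash
python3 -c "
from h import *
go((.5187,.367,.006),29)"
```

```text
shift [ 0.   -0.17  2.13] turn z -0.05
```

Call:
jog_arm --targets '[[[0,-0.17,0.5],[0,0,0],50],[[0,-0.17,1.4],[0,0,0],50],[[0,-0.17,2.1],[0,0,0],50],[[0,-0.17,2.1],[0,0,0],50],[[0,-0.17,2.1],[0,0,0],10],[[0,-0.17,2.1],[0,0,0],10],[[0,-0.17,2.1],[0,0,0],10],[[0,-0.17,2.1],[0,0,0],10]]'

```text
time: 45.75
tool_pos: [0.5177, 0.3677, 0.0056]
tool_rot: [-0.0, 0.969, 0.248, 0.0]
contact_force: [-0.5, -0.2, -0.6]
gripper_width: 0.298
grasp_force: 58.9
```

Call:
jog_arm --targets '[[[0,0,-2],[0,0,0],10],[[0,0,-4],[0,0,0],10],[[0,0,-6],[0,0,0],10],[[-1.2,2,-6.5],[0,0,0],10],[[-2.4,4,-6.5],[0,0,0],10],[[-3.6,6,-6.5],[0,0,0.3],10],[[-4.8,8,-6.5],[0,0,0.6],10],[[-6,10,-6.5],[0,0,1],10]]'

```text
time: 46.75
tool_pos: [0.5056, 0.0747, 0.1682]
tool_rot: [0.0, 0.984, 0.179, 0.0]
contact_force: [0.7, -0.3, -0.8]
gripper_width: 0.3
grasp_force: 59.2
```

```bash
python3 -c "
from h import *
go(pan(-.025,-.024,.15),7.4)"
```

```text
shift [-8.79 15.55  0.73] turn z 1.65
```

Call:
jog_arm --targets '[[[-1.2,2.1,0],[0,0,0.3],10],[[-2.4,4.2,0],[0,0,0.6],10],[[-3.6,6.3,0],[0,0,0.9],10],[[-4.8,8.4,0],[0,0,1.2],10],[[-6,10.6,0],[0,0,1.65],10],[[-7.3,12.9,0.3],[0,0,1.65],10],[[-8.79,15.55,0.7],[0,0,1.65],10],[[-8.79,15.55,0.73],[0,0,1.65],10]]'

```text
time: 47.75
tool_pos: [0.4364, -0.3677, 0.1492]
tool_rot: [-0.0, 0.998, 0.063, -0.0]
contact_force: [0.9, 1.1, -0.4]
gripper_width: 0.297
grasp_force: 59.3
```

```bash
python3 -c "
from h import *
go(pan(-.025,-.024,.077),7.4)"
```

```text
shift [ 0.01 -0.05  2.89] turn z -0.02
```

Call:
jog_arm --targets '[[[0,-0.05,1],[0,0,0],10],[[0,-0.05,2],[0,0,0],10],[[0,-0.05,2.85],[0,0,0],10],[[0,-0.05,2.85],[0,0,0],10],[[0,-0.05,2.85],[0,0,0],38],[[0,-0.05,2.85],[0,0,0],38],[[0,-0.05,1.8],[0,0,0],38],[[0,-0.05,0],[0,0,0],38]]'

```text
time: 48.75
tool_pos: [0.4368, -0.3629, 0.1495]
tool_rot: [-0.001, 0.998, 0.065, -0.001]
contact_force: [-0.4, -0.8, 0.6]
gripper_width: 0.377
grasp_force: 0.0
```

Call:
jog_arm --targets '[[[0,-2.4,-2],[0,0,0],50],[[0,-4.8,-2],[0,0,0],50],[[0,-7.2,-2],[0,0,0],50],[[-1,-9.6,-2],[0,0,0],50],[[-1,-11,-2],[0,0,0],50],[[-1,-11,-2],[0,0,0],50],[[-1,-11,-2],[0,0,0],50]]'

```text
time: 49.62
tool_pos: [0.3774, -0.0947, 0.2007]
tool_rot: [0.001, 0.998, 0.065, 0.001]
contact_force: [0.3, 0.0, 0.8]
gripper_width: 0.5
grasp_force: 0.0
```

```bash
python3 -c "
from h import *
panlook('p4'); needle('p4b')
im,_,_=snap('top','t11'); s,d,P=snap('scene','s11')
cv2.imwrite('pics/fin.png',np.vstack([cv2.resize(im[150:300,90:470],(760,300)),cv2.resize(s[150:300,90:470],(760,300))])[:,:,::-1])
q=P[200:290,250:345].reshape(-1,3)
for y in(.033,.12):
    w=q[(abs(q[:,1]-y)<.035)&(q[:,2]>.045)&(q[:,2]<.09)]; print(len(w),np.round(np.percentile(w,[5,50,95],axis=0),3))
"
```

```text
floor z 0.06919555291171889
panobj [428. 243.] 144 [ 0.492 -0.354  0.084]
panobj [408. 246.] 136 [ 0.486 -0.308  0.084]
panobj [432. 267.] 127 [ 0.437 -0.36   0.084]
panobj [413. 271.] 131 [ 0.429 -0.316  0.084]
panobj [381. 293.] 298 [ 0.382 -0.135  0.511]
needle n 578 img ang -78.2 rad~ 1.78
361 [[0.639 0.003 0.071]
 [0.656 0.029 0.075]
 [0.67  0.054 0.077]]
362 [[0.642 0.091 0.071]
 [0.658 0.115 0.075]
 [0.672 0.14  0.077]]
```

View pics/fin.png

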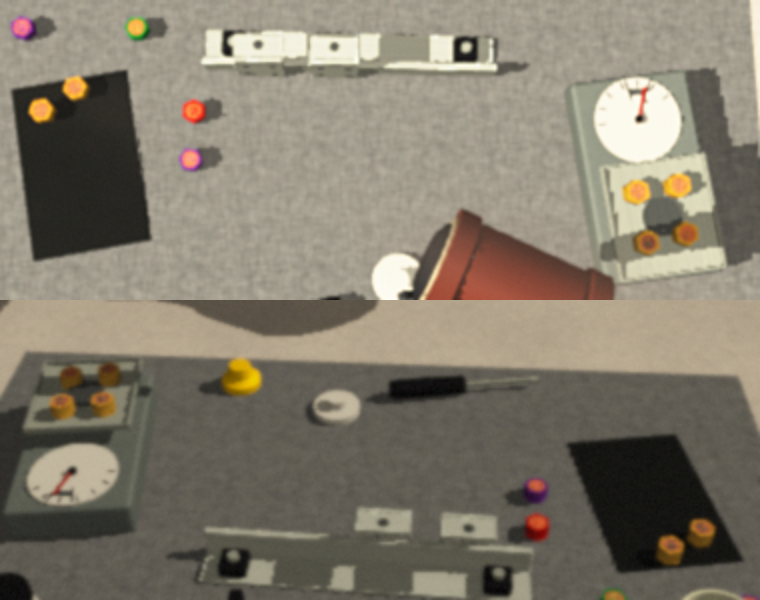

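The final picture shows both brackets upright over the fence (lower view, at (383,520) and (468,525)) and four nuts in the pan. The needle reads about 1.9 rad, inside the dark arc. Handing in.

```bash
python3 -c "
from plant import *
print(job_done())"
```

```text
the job is handed in; nothing more can be done
None
```

I handed the job in at about 50 s of the 210 s limit; no verdict came back. Both brackets stand against the fence with their flanges over it. Four brass nuts are on the pan, and the needle reads about 1.9 rad, inside the marked sector.

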